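# Start a board test at the bench

## Task

Start the test of the circuit board by pressing three things in order: push the round plunger of the test jig fully down, then switch the supply on by pressing down the raised end of its rocker, then press the wide bar key of the key box fully down and keep it pressed; the program finishes while holding that key down. Do not press anything early or press the two small keys, and do not lift or shift the board, the key box or the other things lying about.

Things in the scene. Friction and masses are not known exactly. Their poses are not given: they have to be found in the camera images.
- plunger (a joint): contact plunger of the jig: 0 = up, 0.012 = fully down (m). It starts 0 to 3 mm down, slides straight down against about 3.5 N of friction and stays where it is left.
- plunger_top (a point): centre of the top face of the plunger's round cap (28 mm across, grey). The top is about 73 mm above the bench when up and 61 mm when fully down; the block around it is 45 mm high, its collar 49 mm. The plunger stands at the far end of the jig, 60 mm from the jig's middle, and carries a thin black pin bar over the board.
- rocker (a joint): rocker switch of the supply: -0.25 rad = off (far end raised, end towards the robot down), +0.25 rad = on (far end down). It starts off (-0.25 to -0.18), needs about 2 N at its end and stays where it is left.
- rocker_end (a point): point on the top face of the rocker's far, raised end, 20 mm from its hinge, which lies across it; this is the place to press. The rocker is a black plate 52 mm long and 26 mm wide on top of the supply. The point is about 79 mm above the bench when off and 69 mm when on; the frame under the rocker is 59 mm high.
- bar_key (a joint): wide bar key of the key box: 0 = up, 0.007 = fully down (m). A spring pushes it back up: 2.5 N to start, 6 N fully down.
- bar_top (a point): centre of the top face of the bar key (24 x 72 mm, grey), about 57 mm above the bench when up and 50 mm when down; the box around it is 40 mm high, the frame round the key 43 mm.
- square_key (a joint): small square key (22 mm) of the key box, not to be pressed: 0 = up, 0.005 = down (m), spring-returned
- square_top (a point): centre of the top face of the square key, 51 mm above the bench, 70 mm from the bar key's centre, at the far left of the box
- round_key (a joint): small round key (22 mm across) of the key box, not to be pressed: 0 = up, 0.005 = down (m), spring-returned
- round_top (a point): centre of the top face of the round key, 51 mm above the bench, 70 mm from the bar key's centre, at the far right of the box
- jig: board test jig, fixed to the bench: aluminium base 170 x 130 x 12 mm with a grey block at the far end that holds the plunger. Origin: centre of its underside; x points away from the robot at yaw 0 (it is turned up to 20 degrees). The three units stand side by side about 0.28 m apart in any order.
- supply: switched bench supply, fixed: grey box 150 x 120 x 55 mm with the rocker on top, 25 mm nearer the robot than its middle. Origin: centre of its underside; x points away from the robot at yaw 0 (turned up to 20 degrees).
- keybox: grey key box 110 x 160 x 40 mm, about 0.85 kg, loose on the bench, with one wide bar key (26 mm nearer the robot than the middle) and two small keys beyond it. Origin: centre of its underside; x points away from the robot at yaw 0 (turned up to 20 degrees).
- board: loose green circuit board 104 x 108 x 4 mm lying in the jig between corner stops; parts on it up to 16 mm high. Origin: centre of its underside, 12 mm above the bench.
- stick: small memory stick, black with a steel plug, 48 x 18 x 9 mm, lying on the bench on the robot's side of the jig. Leave alone.
- heatsink: finned aluminium heat sink 32 x 32 x 16 mm, lying on the back right corner of the supply's top. Leave alone.
- connector: white plastic connector housing 18 x 44 x 16 mm, on the bench on the robot's side of the key box. Leave alone.
- pot: pale capped pot, 32 mm across, 45 mm high, standing between two units. Leave alone.
- spool: small grey spool, 32 mm across, 34 mm high, standing between two units. Leave alone.
- driver: screwdriver lying beyond the units. Leave alone.
- mouse: black computer mouse 100 x 58 mm, at the right. Leave alone.
- tape: roll of tape 100 mm across, 45 mm high, beyond the units. Leave alone.
Mind the look-alikes: they are no part of the job. Leave any red look-alike of the supply alone.

How it is judged (in metres and radians):
On the way, in this order (a step that is already met when the one before it is completed fails the run):
1. the jig's plunger is pushed fully down (value of joint plunger above 0.01 m and value of joint rocker below 0 rad), for 0.1 s.
2. the supply's rocker is switched on (value of joint plunger above 0.01 m and value of joint rocker above 0.15 rad and value of joint bar_key below 0.002 m), for 0.1 s.
3. the bar key is pressed down by the fingers (value of joint plunger above 0.01 m and value of joint rocker above 0.15 rad and value of joint bar_key above 0.005 m and contact force between the fingers and keybox above 1 N), for 0.2 s.
At the end, for the whole second after the job is handed in: Plunger down (over 10 of 12 mm), rocker on (above +0.15 rad), fingers holding the bar key down (over 5 of 7 mm, over 1 N) through the last second; small keys up (under 2 mm down), key box at rest within 20 mm and board within 12 mm of their starts (all of step 3 and linear speed of keybox below 0.02 m/s and distance of keybox from where it was at the start of the episode below 0.02 m and distance of board from where it was at the start of the episode below 0.012 m and value of joint each of square_key, round_key below 0.002 m); the arm keeps its last pose, push and grip.
It fails at once if the rocker is switched over before the plunger is down, or the bar key is pressed before the plunger is down and the supply on ((value of joint rocker above 0.05 rad and value of joint plunger below 0.009 m) or (value of joint bar_key above 0.003 m and (value of joint plunger below 0.009 m or value of joint rocker below 0.1 rad))).
It fails at once if one of the small keys is pressed (value of joint any of square_key, round_key above 0.003 m).
It fails at once if the key box is lifted or shifted by 20 mm (height (world z) of keybox above 0.01 m or distance of keybox from where it was at the start of the episode above 0.02 m).
It fails at once if the board is lifted or shifted by 12 mm (distance of board from where it was at the start of the episode above 0.012 m).
It fails at once if a thing lying about is moved by 20 mm (distance of any of stick, heatsink, connector, pot, spool, driver, mouse, tape from where it was at the start of the episode above 0.02 m).
It also fails if it takes over 43 s, if anything falls off the work surface, if the arm or the gripper's body presses on something with over 40 N, if the wrist force passes 120 N, or if a joint passes its speed limit or range.

## Robot

A 6-joint arm with a two-finger parallel gripper is mounted at the origin on the work surface. World frame = base frame: x ahead of the robot, y to its left, z up, the work surface at z = 0. Lengths are in mm, angles in rad, forces in N, time in s.
With the tool pointing down it reaches from about 350 to 875 mm from the base axis. Payload 4.2 kg.
Tool frame: the origin (TCP) lies midway between the tips of the shut fingers; the grasp point (between the pads) lies 19 mm behind it; z points along the fingers, y is the direction in which the jaws open and shut (so a half turn about z gives the same grasp; the last joint's range is limited). The gripper opens to 85 mm and grips with 20 to 120 N. Pads are 22 mm wide; open, the fingers measure 114 mm over their backs; the gripper's body (76 mm by 85 mm) begins 54 mm behind the grasp point. The pads swing forward as they close: fully open they stand 13 mm farther back than shut.
Start: joints at [1.501, 0.385, 0.008, 0, -1.194, -0.259], TCP at [201.785, 591.508, 231.312] pointing down, gripper open.
Joint ranges: [-3.14, 3.14], [-1.21, 2.06], [-1.07, 1.41], [-3.16, 2.05], [-2.99, -0.16], [-3.1, 3.1]. Speed limits (rad/s): [2.79, 2.79, 3.14, 3.14, 3.14, 3.14].

## Interface

Orientations are given as a unit quaternion [x, y, z, w].
In Python, from bench import readout, optics, workorder, nets gives the robot as it stands. The module is installed in compiled form; this text tells all that it offers.
- The arm moves only by the tool move_arm, never from a script. Its argument "steps" is a list of rows, each a list of 7 numbers: the opening, from -1 (shut) to 1 (fully open), so that 0 is half open, then the shift along the world's x, y, z in mm, then the turn, a rotation vector about the world's x, y, z in rad. In form: [[gripper, tx, ty, tz, wx, wy, wz], ...]. A call has 1 to 5 rows; each row is the pose to reach, as a shift and turn from the pose commanded when the call began; what a row does not reach only later rows make up. A row lasts 1/12 s, in which the tool goes at most 41.7 mm and 7.16 degrees, less where a joint would pass 70% of its speed; a pose out of reach is approached as far as the arm can. A call with a gripper value outside its range is refused whole. The fingers move at their own pace and stop on an object; the grip force is fixed at half the most. Time passes only in rows, so rows that repeat a pose let the fingers close. It gives the time, the measured TCP pose, the force and the opening at its end, in the units of the state.
- readout.read_state(): the state, without advancing time (a new reading comes with each control period).
- optics.get_image(name): name is "side" or "top"; returns a dict with "frame" (420x560x3 uint8, blue, green, red), "fx", "fy", "cx", "cy" (pixels), "rvec" (rotation vector, rad) and "tvec" (3), from world to camera coordinates, as OpenCV has them. Camera axes: x right, y down, z forward; pixel columns grow to the right and rows downward; lengths in mm; the calibration is good to about 2 mm. A picture is of the moment at which its call begins. There is no depth.
- workorder.job_done(): hands the job in, once; it reports no verdict.
Trained networks look in a picture, given as the dict that the camera call returned (one of the last four; its "shot" number tells which), for a name from the list of things; names that differ only in an ending like _2 or _b are one class to them, and where a whole thing is asked for, a point or a joint stands for the part that bears it (a point fixed in the world has none). Each returns a list of dicts, best first, with "conf" (0 to 1); they miss things now and then, are a little off and sometimes report something else, mostly with a low value. They report only what shows in the picture. A call takes as long as a camera call. They do not tell look-alikes from the thing itself.
- nets.silhouettes(name, picture): "region" (420x560 bool, what is visible of it) and "extent" ([left, top, right, bottom] in pixels, round what is visible of it).
- nets.tip_of(name, picture): "uv" ([column, row] in pixels: a listed point, or the origin of a listed thing).
The state is a dict: "clock": time; "joints": joint angles; "joint_vel": joint speeds; "joint_efforts": joint torques, N m; "position": TCP position; "ee_rot": TCP orientation; "contact_force": force on the tool from outside, world axes, zero at the start; "wrist_torque": the same for the moment, N m; "gripper_width": finger opening in mm.
Only numpy, scipy, OpenCV 4.12 (cv2) and the standard library are available. Lean on these libraries where they do the work, as an engineer would, in place of code of your own. Each camera call takes 0.05 s, during which the arm holds its last target.

## Working session

There is one attempt and no reset: what is moved stays moved. The work goes in short steps, Python scripts to look and compute and a tool call to move; the robot and the scene stay as the last step left them, time stands still between calls to the robot, and variables do not carry over. Pictures are saved under pics/ and viewed, and the job is handed in when it is done.

Besides the shell and the picture viewer there is one more tool, called after ">>>" as a command line: name --pt "numbers of a row" for each row, then --argument value for the rest. move_arm: Moves the arm, as the interface text tells. Its arguments: {"type":"object","properties":{"steps":{"type":"array","items":{"type":"array","items":{"type":"number"}}}},"required":["steps"]}

```bash
mkdir -p pics; cat > h.py <<'E'
import numpy as np, cv2
from bench import readout, optics, workorder, nets
def proj(im,P):
    K=np.array([[im['fx'],0,im['cx']],[0,im['fy'],im['cy']],[0,0,1.]])
    return cv2.projectPoints(np.array(P,float).reshape(-1,1,3),np.array(im['rvec'],float),np.array(im['tvec'],float),K,None)[0].reshape(-1,2)
def P(im):
    K=np.array([[im['fx'],0,im['cx']],[0,im['fy'],im['cy']],[0,0,1.]])
    R=cv2.Rodrigues(np.array(im['rvec'],float))[0]
    return K@np.c_[R,np.array(im['tvec'],float).reshape(3)]
def tri(a,b,ua,ub):
    X=cv2.triangulatePoints(P(a),P(b),np.array(ua,float).reshape(2,1),np.array(ub,float).reshape(2,1))[:,0]
    return X[:3]/X[3]
def onz(im,uv,z):
    M=P(im);H=M[:,[0,1,3]].copy();H[:,2]+=M[:,2]*z
    q=np.linalg.solve(H,[uv[0],uv[1],1]);return q[:2]/q[2]
E
python3 - <<'E'
from h import *
T=optics.get_image('top');S=optics.get_image('side')
cv2.imwrite('pics/t0.png',T['frame']);cv2.imwrite('pics/s0.png',S['frame'])
np.set_printoptions(precision=1,suppress=True)
for n,z in [('plunger_top',73),('rocker_end',79),('bar_top',57),('square_top',51),('round_top',51)]:
    a=nets.tip_of(n,T);b=nets.tip_of(n,S)
    print(n,[(np.array(x['uv']),round(x['conf'],2),onz(T,x['uv'],z)) for x in a],[(np.array(x['uv']),round(x['conf'],2),onz(S,x['uv'],z)) for x in b])
    if a and b: print(tri(T,S,a[0]['uv'],b[0]['uv']))
for n in ['jig','supply','keybox','pot','spool','tape','heatsink']:
    print(n,[(np.array(x['uv']),round(x['conf'],2),onz(T,x['uv'],0)) for x in nets.tip_of(n,T)])
s=readout.read_state();print(s)
E
```

```text
plunger_top [(array([344.7, 163.1]), 0.68, array([ 579.9, -296.7]))] [(array([274.4, 153.5]), 0.61, array([ 572.3, -283.1])), (array([193.6, 327.9]), 0.47, array([502., 294.]))]
[ 580.6 -299.7   59.3]
rocker_end [(array([246.1, 197.4]), 0.58, array([482.6,   1.2])), (array([316.3, 223.2]), 0.5, array([ 400.9, -204.3])), (array([359.5, 300.1]), 0.48, array([ 175.2, -321.8]))] [(array([265.2, 230. ]), 0.56, array([477. ,   0.8])), (array([423.8, 178. ]), 0.54, array([ 175.5, -327.4]))]
[479.5   0.3  78.1]
bar_top [(array([151.6, 193.3]), 0.73, array([504.5, 287.2]))] [(array([193.4, 327.6]), 0.74, array([509.6, 284.7]))]
[506.2 286.8  61.3]
square_top [(array([137.5, 174.6]), 0.61, array([563.7, 332.1])), (array([294.4, 208.8]), 0.36, array([ 447.6, -142.5]))] [(array([154.9, 340.4]), 0.65, array([567.2, 336. ])), (array([293.7, 214.1]), 0.42, array([ 445.4, -101.6]))]
[567.  334.2  47.7]
round_top [(array([168.7, 175.3]), 0.39, array([559.3, 237.2]))] [(array([192.7, 328.7]), 0.63, array([512.2, 284.1])), (array([180., 306.]), 0.6, array([563.5, 245.7]))]
[553.8 248.3 -17.1]
jig [(arr
[... 284 characters left out ...]
1.3, -257.6])), (array([291.9, 208.4]), 0.48, array([ 453.5, -137.3])), (array([242.8, 115.6]), 0.2, array([757. ,  12.1]))]
tape [(array([313.3, 118.5]), 0.93, array([ 742.2, -214.5])), (array([244.4, 199.3]), 0.34, array([485.9,  11.6]))]
heatsink [(array([259.2, 179.6]), 0.59, array([547.6, -36.3]))]
{'clock': 0.95, 'joints': array([ 1.5,  0.4,  0. , -0. , -1.2, -0.3]), 'joint_vel': array([ 0.,  0.,  0., -0.,  0., -0.]), 'joint_efforts': array([ -0. , -39.2,  18.9,   4.2,  -0. ,  -0. ]), 'position': array([201.8, 591.5, 231.3]), 'ee_rot': array([ 1. , -0.2, -0. , -0. ]), 'contact_force': array([ 0.9,  0.1, -0.1]), 'wrist_torque': array([-0., -0.,  0.]), 'gripper_width': 85.59946424046748}
```

```bash
python3 - <<'E'
import cv2
t=cv2.imread('pics/t0.png');s=cv2.imread('pics/s0.png')
c=t[90:330,100:420];cv2.imwrite('pics/t0c.png',cv2.resize(c,(800,600),interpolation=cv2.INTER_CUBIC))
c=s[110:410,100:500];cv2.imwrite('pics/s0c.png',cv2.resize(c,(800,600),interpolation=cv2.INTER_CUBIC))
E
```

```text
(no output)
```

View pics/t0c.png

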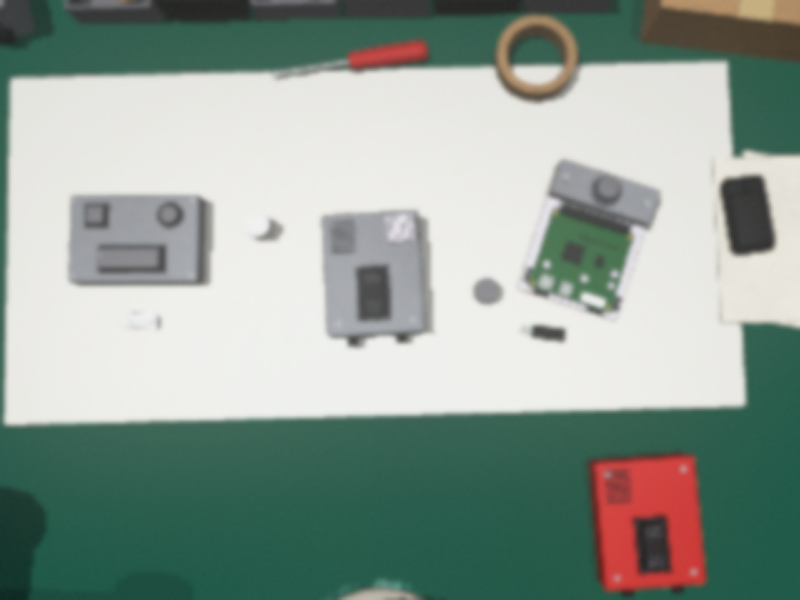

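View pics/s0c.png

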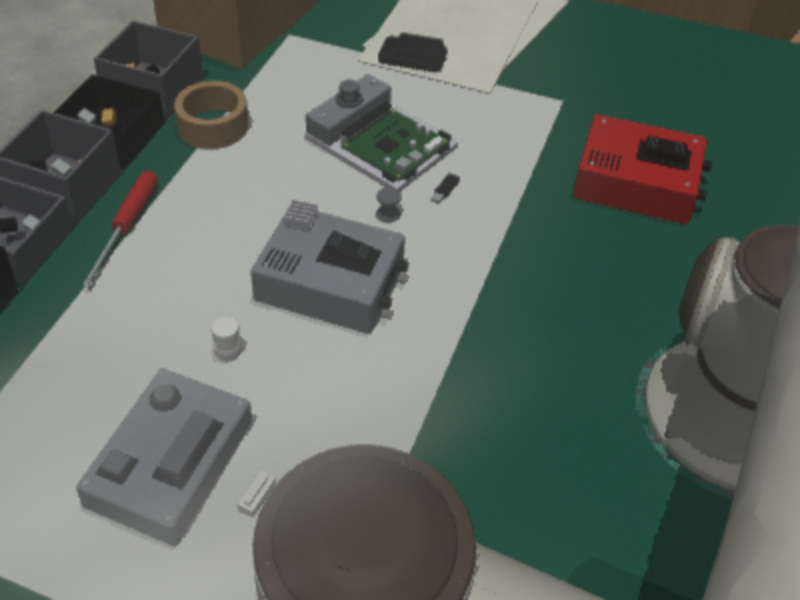

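```bash
python3 - <<'E'
from h import *
np.set_printoptions(precision=1,suppress=True)
t=cv2.imread('pics/t0.png');s=cv2.imread('pics/s0.png')
def crop(im,u,v,n=25,k=10):
    c=im[v-n:v+n,u-n:u+n];c=cv2.convertScaleAbs(c,alpha=1.6);return cv2.resize(c,None,fx=400/(2*n),fy=400/(2*n),interpolation=cv2.INTER_CUBIC)
a=np.hstack([crop(t,343,163,20),crop(s,275,155,20)])
b=np.hstack([crop(t,249,203,20),crop(s,272,232,25)])
c=np.hstack([crop(t,153,190,30),crop(s,185,330,45)])
for n,x in zip('abc',(a,b,c)):cv2.imwrite(f'pics/z{n}.png',x)
E
```

```text
(no output)
```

View pics/za.png

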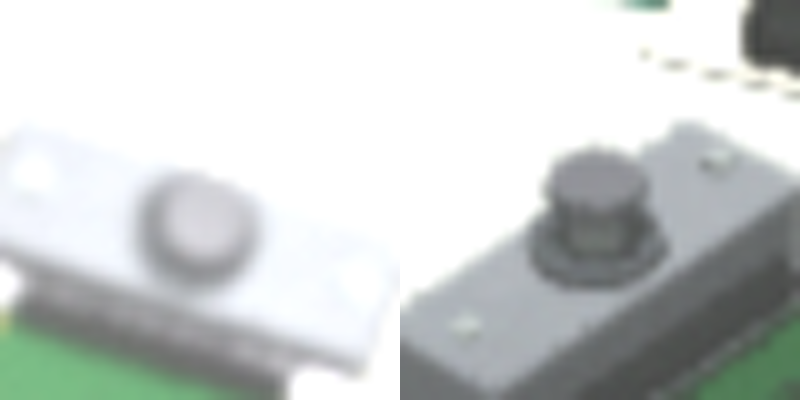

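View pics/zb.png

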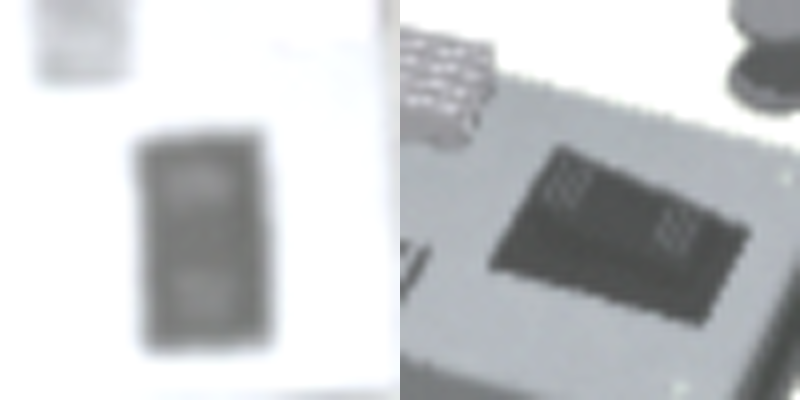

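View pics/zc.png

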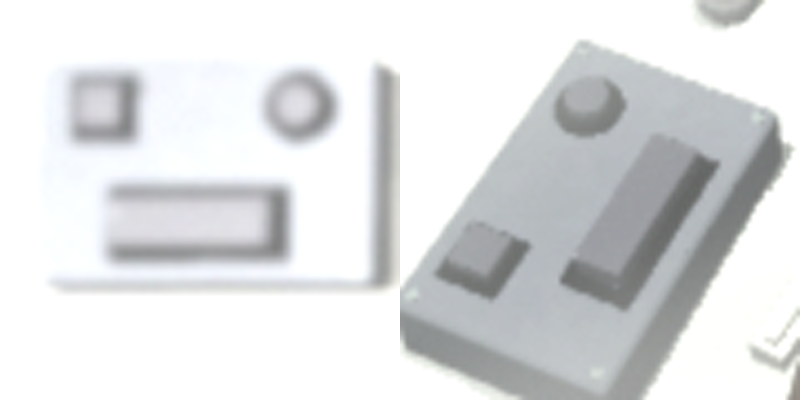

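```bash
python3 - <<'E'
from h import *
np.set_printoptions(precision=1,suppress=True)
T=optics.get_image('top');S=optics.get_image('side')
for n,a,b,z in [('pl',(343,164.8),(274.8,153.2),72),('rk',(249.1,198.9),(265.8,234),79),('rkNear',(249.8,217.5),(287.7,241.6),66),('rkFar',(249.2,196.5),(262.9,233),80),('bar',(151.2,193),(194,331.6),57),('sq',(137.4,175.7),(157.5,340),51),('rd',(167.6,175.6),(181.4,308.5),51)]:
    print(n,tri(T,S,a,b),onz(T,a,z),onz(S,b,z))
print(proj(S,[[580,-293,71],[480,-3,79],[507,286,57]]),proj(T,[[580,-293,71],[480,-3,79],[507,286,57]]))
print(P(T),cv2.Rodrigues(T['rvec'])[0].T@-np.array(T['tvec']).ravel(),cv2.Rodrigues(S['rvec'])[0].T@-np.array(S['tvec']).ravel())
E
```

```text
pl [ 575.5 -292.6   66.5] [ 575.  -291.5] [ 572.3 -285.9]
rk [479.5  -6.7  57.9] [477.9  -7.6] [470.6  12. ]
rkNear [424.2  -7.3  53.8] [423.5  -8. ] [420.    3.5]
rkFar [486.9  -7.1  57.9] [484.9  -8.1] [477.6  12.5]
bar [506.  289.8  52.2] [505.5 288.4] [504.  292.4]
sq [562.  333.   50.7] [560.4 332.3] [563.  333.3]
rd [561.7 243.7  40.6] [558.5 240.6] [557.6 250. ]
[[273.2 151.4]
 [264.6 228.6]
 [194.2 328.6]] [[343.4 163.2]
 [247.5 198.2]
 [152.  192.5]]
[[    17.5   -420.9   -272.3 319070.3]
 [  -395.9      8.5   -244.5 455403. ]
 [     0.1     -0.      -1.    1271.1]] [ 337.8  -77.2 1312.7] [130.3 776.9 940.5]
```

```bash
python3 - <<'E'
from h import *
from scipy.spatial.transform import Rotation as R
s=readout.read_state();print(s['ee_rot'],R.from_quat(s['ee_rot']).as_matrix().round(3))
E
```

```text
[ 9.86517900e-01 -1.63653390e-01 -7.35327454e-07  3.38820924e-06] [[ 0.946 -0.323 -0.   ]
 [-0.323 -0.946 -0.   ]
 [-0.     0.    -1.   ]]
```

>>> move_arm --pt "-1 20 -40 -10 0 0 0" --pt "-1 38 -78 -20 0 0 0" --pt "-1 54 -114 -30 0 0 0" --pt "-1 70 -150 -40 0 0 0" --pt "-1 86 -186 -50 0 0 0"

```text
clock: 1.47
position: [287.1, 406.1, 181.7]
ee_rot: [0.987, -0.163, 0.0, -0.0]
contact_force: [1.6, 0.1, -0.3]
gripper_width: 25.4
```

>>> move_arm --pt "-1 16 -38 0 0 0 0.07" --pt "-1 32 -76 0 0 0 0.14" --pt "-1 48 -114 0 0 0 0.21" --pt "-1 64 -152 0 0 0 0.28" --pt "-1 80 -190 0 0 0 0.329"

```text
clock: 1.88
position: [367.1, 216.1, 182.4]
ee_rot: [1.0, 0.002, 0.0, -0.0]
contact_force: [0.3, 0.6, 0.2]
gripper_width: 0.1
```

>>> move_arm --pt "-1 16 -38 0 0 0 0" --pt "-1 32 -76 0 0 0 0" --pt "-1 48 -114 0 0 0 0" --pt "-1 64 -152 0 0 0 0" --pt "-1 80 -190 0 0 0 0"

```text
clock: 2.3
position: [447.3, 25.9, 182.5]
ee_rot: [1.0, 0.0, 0.001, -0.0]
contact_force: [1.8, 0.7, -1.0]
gripper_width: 0.3
```

>>> move_arm --pt "-1 16 -38 0 0 0 0" --pt "-1 32 -76 0 0 0 0" --pt "-1 48 -114 0 0 0 0" --pt "-1 64 -152 0 0 0 0" --pt "-1 80 -190 0 0 0 0"

```text
clock: 2.72
position: [527.3, -164.4, 182.2]
ee_rot: [1.0, 0.0, 0.0, 0.0]
contact_force: [0.6, 1.2, 0.3]
gripper_width: -0.1
```

>>> move_arm --pt "-1 15 -38 0 0 0 0" --pt "-1 29 -76 -10 0 0 0" --pt "-1 43 -112 -30 0 0 0" --pt "-1 49.5 -127.5 -60 0 0 0" --pt "-1 49.5 -127.5 -92 0 0 0"

```text
clock: 3.13
position: [578.3, -294.0, 89.5]
ee_rot: [1.0, -0.002, 0.002, 0.001]
contact_force: [0.2, -0.0, -0.6]
gripper_width: -0.5
```

```bash
python3 - <<'E'
from h import *
T=optics.get_image('top');S=optics.get_image('side')
def crop(im,u,v,n=30):
    return cv2.resize(im[v-n:v+n,u-n:u+n],(400,400),interpolation=cv2.INTER_CUBIC)
cv2.imwrite('pics/p1.png',np.hstack([crop(T['frame'],343,163),crop(S['frame'],275,145)]))
p=readout.read_state()['position'];print(p,proj(T,p),proj(S,p))
E
```

```text
[ 572.04102412 -289.35632409   83.45752446] [[342.94653121 165.0574735 ]] [[275.36515349 149.14326295]]
```

View pics/p1.png

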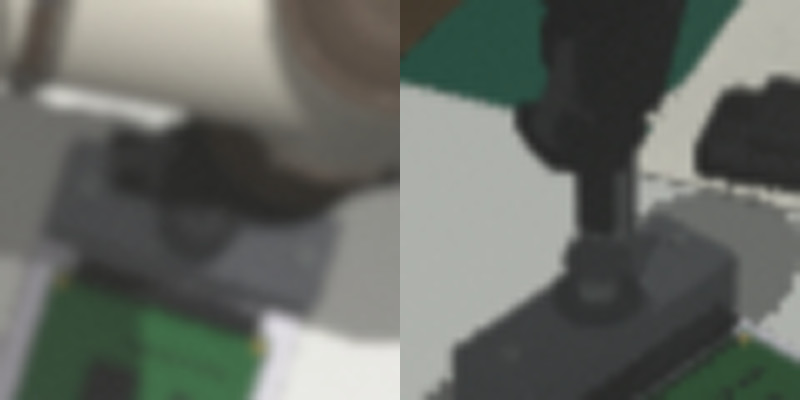

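```bash
python3 - <<'E'
from h import *
for i in range(3):
    optics.get_image('top');s=readout.read_state();print(s['clock'],s['position'],s['contact_force'],s['joints'],s['gripper_width'])
E
```

```text
3.2833 [ 574.24176631 -289.59518607   87.21088435] [0.72398029 0.00755124 0.0804625 ] [-2.16039668e-01  5.43699525e-01 -1.17825455e-01 -1.39473779e-04
 -9.16206938e-01  1.78627520e+00] -0.15588041214934067
3.3333 [ 576.18408584 -289.737008     90.08373009] [-0.61082234  1.27408303  1.06650148] [-2.15178144e-01  5.40697046e-01 -1.15237042e-01  9.63817136e-04
 -9.16115630e-01  1.78629616e+00] 0.19310008222568548
3.3833 [ 577.31783941 -289.68266375   91.8360848 ] [0.40222458 0.21408816 0.90775138] [-2.14622162e-01  5.38666489e-01 -1.13881079e-01  1.18771909e-03
 -9.15805467e-01  1.78632286e+00] 0.17271060950245593
```

>>> move_arm --pt "-1 0 0 -6 0 0 0" --pt "-1 0 0 -12 0 0 0" --pt "-1 0 0 -17 0 0 0" --pt "-1 0 0 -21 0 0 0" --pt "-1 0 0 -24 0 0 0"

```text
clock: 3.8
position: [576.4, -289.2, 66.3]
ee_rot: [1.0, 0.0, 0.0, -0.0]
contact_force: [-0.4, 1.5, 3.3]
gripper_width: -0.4
```

>>> move_arm --pt "-1 0 0 -2 0 0 0" --pt "-1 0 0 -3.5 0 0 0" --pt "-1 0 0 -5 0 0 0" --pt "-1 0 0 -5 0 0 0"

```text
clock: 4.13
position: [576.5, -289.6, 61.2]
ee_rot: [1.0, 0.0, 0.0, 0.0]
contact_force: [0.1, 1.9, 3.6]
gripper_width: 0.3
```

>>> move_arm --pt "-1 0 0 -1 0 0 0" --pt "-1 0 0 -2 0 0 0" --pt "-1 0 0 -2 0 0 0" --pt "-1 0 0 -2 0 0 0"

```text
clock: 4.47
position: [576.6, -289.6, 61.1]
ee_rot: [1.0, 0.0, 0.0, 0.0]
contact_force: [-3.0, 4.8, 11.3]
gripper_width: -0.1
```

>>> move_arm --pt "-1 0 0 10 0 0 0" --pt "-1 0 0 30 0 0 0" --pt "-1 0 0 55 0 0 0" --pt "-1 -8 20 70 0 0 0" --pt "-1 -18 55 75 0 0 0"

```text
clock: 4.88
position: [560.2, -237.3, 136.6]
ee_rot: [1.0, -0.002, 0.003, 0.001]
contact_force: [1.0, 1.0, 0.3]
gripper_width: 0.3
```

```bash
python3 - <<'E'
from h import *
np.set_printoptions(precision=1,suppress=True)
T=optics.get_image('top');S=optics.get_image('side')
def crop(im,u,v,n=30):
    return cv2.resize(im[v-n:v+n,u-n:u+n],(400,400),interpolation=cv2.INTER_CUBIC)
cv2.imwrite('pics/p2.png',np.hstack([crop(T['frame'],343,163),crop(S['frame'],275,155)]))
for n in ['rocker_end','bar_top','plunger_top']:
    a=nets.tip_of(n,T);b=nets.tip_of(n,S)
    print(n,[(np.array(x['uv']),round(x['conf'],2)) for x in a],[(np.array(x['uv']),round(x['conf'],2)) for x in b])
    for x in a[:1]:
        for y in b[:1]: print(tri(T,S,x['uv'],y['uv']))
for n in ['rocker']:
  for im in (T,S):
    print([(x['extent'],x['conf']) for x in nets.silhouettes(n,im)])
print('ribs',tri(T,S,(249.2,201.2),(268.2,230.1)),tri(T,S,(249.5,212),(281.8,235.8)))
print(readout.read_state()['position'])
E
```

```text
rocker_end [(array([361.8, 298.8]), 0.67)] [(array([267.3, 228.1]), 0.77)]
[  724.8 -1327.6 -1856.1]
bar_top [(array([149.6, 192.1]), 0.73)] [(array([194.5, 329. ]), 0.67), (array([307.6, 138.9]), 0.49)]
[505.  290.5  63.3]
plunger_top [] [(array([277.1, 156.3]), 0.57), (array([226.6, 359.6]), 0.17)]
[([356.2, 300.3, 366.7, 317.0], 0.45)]
[([219.9, 349.1, 237.8, 368.5], 0.74), ([263.8, 227.8, 288.1, 238.3], 0.58)]
ribs [472.4  -7.2  72.9] [439.4  -7.6  66.9]
[ 558.1 -235.4  133.3]
```

View pics/p2.png

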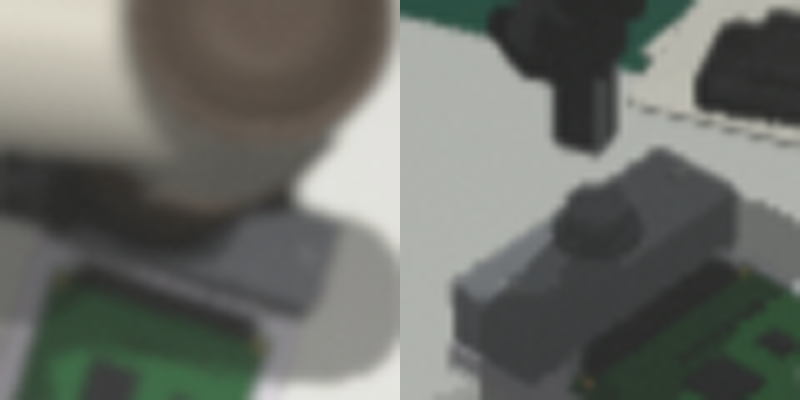

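>>> move_arm --pt "-1 -12 36 0 0 0 0" --pt "-1 -26 75 0 0 0 0" --pt "-1 -40 114 0 0 0 0" --pt "-1 -54 153 0 0 0 0" --pt "-1 -66 188 0 0 0 0"

```text
clock: 5.8
position: [491.3, -45.5, 133.7]
ee_rot: [1.0, -0.0, -0.0, 0.0]
contact_force: [0.7, 0.6, 0.2]
gripper_width: 0.1
```

>>> move_arm --pt "-1 -9 25 -5 0 0 0" --pt "-1 -13 37 -15 0 0 0" --pt "-1 -15 43 -28 0 0 0" --pt "-1 -15 43 -36 0 0 0" --pt "-1 -15 43 -40 0 0 0"

```text
clock: 6.22
position: [476.8, -3.8, 92.8]
ee_rot: [1.0, 0.0, -0.001, 0.0]
contact_force: [-0.1, -0.3, -0.6]
gripper_width: 0.1
```

```bash
python3 - <<'E'
from h import *
np.set_printoptions(precision=1,suppress=True)
for i in range(4): S=optics.get_image('side')
T=optics.get_image('top')
def crop(im,u,v,n=30):
    return cv2.resize(im[v-n:v+n,u-n:u+n],(400,400),interpolation=cv2.INTER_CUBIC)
cv2.imwrite('pics/p3.png',np.hstack([crop(T['frame'],249,200),crop(S['frame'],270,225)]))
s=readout.read_state();p=s['position'];print(s['clock'],p,proj(S,p))
E
```

```text
6.4667 [477.9  -4.2  94.3] [[265.6 223.8]]
```

View pics/p3.png

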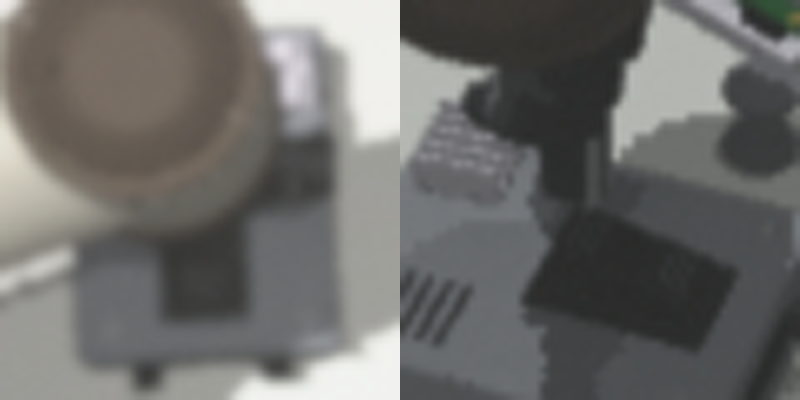

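>>> move_arm --pt "-1 -1 0 -5 0 0 0" --pt "-1 -2 0 -10 0 0 0" --pt "-1 -2 0 -14 0 0 0" --pt "-1 -2 0 -18 0 0 0" --pt "-1 -2 0 -18 0 0 0"

```text
clock: 6.88
position: [475.3, -3.7, 75.4]
ee_rot: [1.0, 0.0, -0.0, 0.0]
contact_force: [0.1, 0.5, 0.5]
gripper_width: -0.1
```

>>> move_arm --pt "-1 0 0 -2 0 0 0" --pt "-1 0 0 -4 0 0 0" --pt "-1 0 0 -4 0 0 0"

```text
clock: 7.13
position: [476.0, -3.6, 72.2]
ee_rot: [1.0, 0.0, 0.001, 0.0]
contact_force: [1.7, -2.2, 2.2]
gripper_width: -0.2
```

>>> move_arm --pt "-1 0 0 -1.5 0 0 0" --pt "-1 0 0 -3 0 0 0" --pt "-1 0 0 -3 0 0 0" --pt "-1 0 0 -3 0 0 0"

```text
clock: 7.47
position: [476.3, -3.6, 70.8]
ee_rot: [1.0, 0.001, 0.001, 0.0]
contact_force: [-1.4, -0.9, 14.0]
gripper_width: 0.1
```

>>> move_arm --pt "-1 0 0 10 0 0 0" --pt "-1 0 0 30 0 0 0" --pt "-1 2 20 50 0 0 0" --pt "-1 5 50 60 0 0 0" --pt "-1 9 90 62 0 0 0"

```text
clock: 7.88
position: [484.3, 86.4, 132.6]
ee_rot: [1.0, -0.002, 0.001, -0.001]
contact_force: [0.9, -0.3, -0.1]
gripper_width: 0.1
```

```bash
python3 - <<'E'
from h import *
np.set_printoptions(precision=1,suppress=True)
S=optics.get_image('side')
T=optics.get_image('top')
def crop(im,u,v,n=30):
    return cv2.resize(im[v-n:v+n,u-n:u+n],(400,400),interpolation=cv2.INTER_CUBIC)
cv2.imwrite('pics/p4.png',np.hstack([crop(T['frame'],249,200),crop(S['frame'],270,225)]))
s=readout.read_state();p=s['position'];print(s['clock'],p,proj(S,p))
E
```

```text
7.9833 [485.3  90.5 131.7] [[244.5 239.3]]
```

View pics/p4.png

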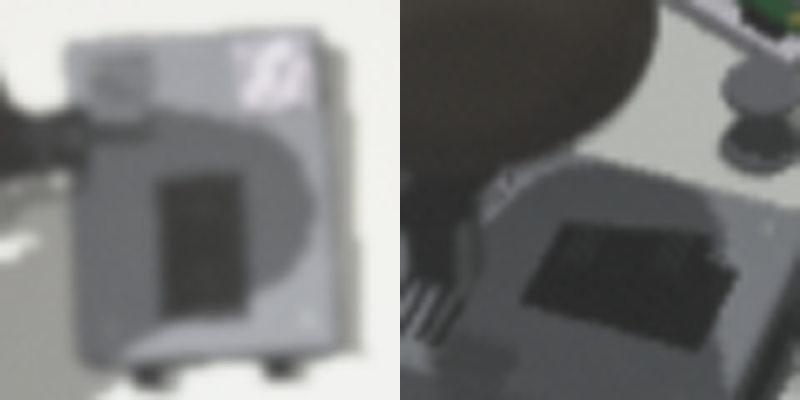

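>>> move_arm --pt "-1 4 36 0 0 0 0" --pt "-1 8 77 0 0 0 0" --pt "-1 12 118 0 0 0 0" --pt "-1 16 158 0 0 0 0" --pt "-1 19 185 0 0 0 0"

```text
clock: 8.4
position: [502.7, 274.1, 130.1]
ee_rot: [1.0, 0.001, -0.001, 0.0]
contact_force: [1.3, 1.2, 0.6]
gripper_width: -0.1
```

>>> move_arm --pt "-1 1 13 -8 0 0 0" --pt "-1 1 19 -22 0 0 0" --pt "-1 1 19 -38 0 0 0" --pt "-1 1 19 -48 0 0 0" --pt "-1 1 19 -53 0 0 0"

```text
clock: 8.82
position: [502.7, 288.6, 75.4]
ee_rot: [1.0, -0.0, -0.002, 0.002]
contact_force: [0.2, -0.3, -0.6]
gripper_width: 0.0
```

```bash
python3 - <<'E'
from h import *
np.set_printoptions(precision=1,suppress=True)
for i in range(4): S=optics.get_image('side')
T=optics.get_image('top')
def crop(im,u,v,n=45):
    return cv2.resize(im[v-n:v+n,u-n:u+n],(400,400),interpolation=cv2.INTER_CUBIC)
cv2.imwrite('pics/p5.png',np.hstack([crop(T['frame'],153,190),crop(S['frame'],185,320)]))
s=readout.read_state();p=s['position'];print(s['clock'],p,proj(S,p),proj(T,p))
E
```

```text
9.0667 [504.8 290.2  78.7] [[193.  324.2]] [[148.4 192.3]]
```

View pics/p5.png

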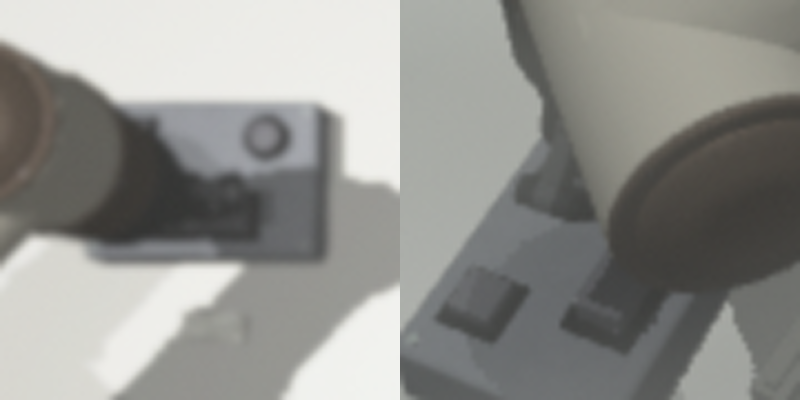

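>>> move_arm --pt "-1 0 0 -6 0 0 0" --pt "-1 0 0 -12 0 0 0" --pt "-1 0 0 -16 0 0 0" --pt "-1 0 0 -20 0 0 0" --pt "-1 0 0 -23 0 0 0"

```text
clock: 9.48
position: [504.1, 290.2, 54.6]
ee_rot: [1.0, 0.0, -0.0, 0.0]
contact_force: [-2.9, -0.2, 3.6]
gripper_width: -0.0
```

>>> move_arm --pt "-1 0 0 -2 0 0 0" --pt "-1 0 0 -4 0 0 0" --pt "-1 0 0 -5 0 0 0" --pt "-1 0 0 -5 0 0 0"

```text
clock: 9.82
position: [504.1, 290.2, 50.3]
ee_rot: [1.0, 0.0, -0.0, 0.0]
contact_force: [-2.4, -1.3, 6.1]
gripper_width: -0.1
```

Contact began near 57 mm and the force follows the spring. I'll press 2 mm further to hold it against the stop.

>>> move_arm --pt "-1 0 0 -1 0 0 0" --pt "-1 0 0 -2 0 0 0" --pt "-1 0 0 -2 0 0 0" --pt "-1 0 0 -2 0 0 0"

```text
clock: 10.15
position: [504.1, 290.2, 50.0]
ee_rot: [1.0, 0.0, 0.0, 0.0]
contact_force: [-5.1, -2.1, 13.7]
gripper_width: 0.1
```

```bash
python3 - <<'E'
from h import *
np.set_printoptions(precision=1,suppress=True)
for i in range(4): S=optics.get_image('side')
T=optics.get_image('top')
c=T['frame'][90:330,100:420];a=cv2.resize(c,(400,300))
def crop(im,u,v,n=45):
    return cv2.resize(im[v-n:v+n,u-n:u+n],(400,400),interpolation=cv2.INTER_CUBIC)
cv2.imwrite('pics/p6.png',np.hstack([crop(T['frame'],153,190),crop(S['frame'],275,195,60)]))
s=readout.read_state();print(s['clock'],s['position'],s['contact_force'])
E
```

```text
10.4 [504.1 290.2  50. ] [-5.2 -2.2 13.8]
```

View pics/p6.png

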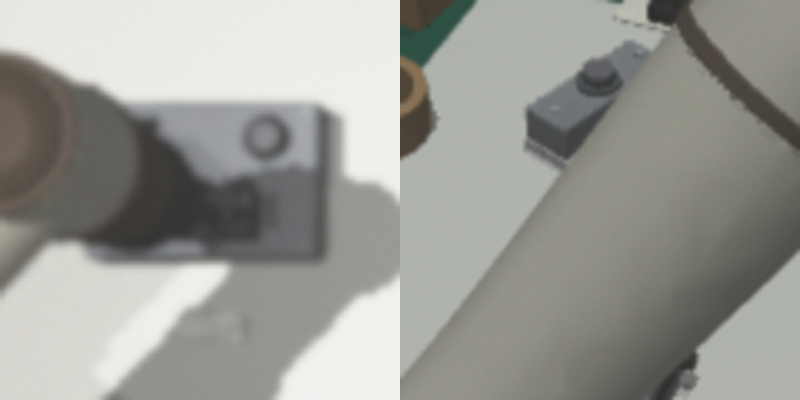

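The key is held at 50.0 mm with 13.8 N, steady, and the key box has not moved in the picture (round key still at crop pixel 265,137). I'm handing the job in.

```bash
python3 - <<'E'
from h import *
print(workorder.job_done());s=readout.read_state();print(s['clock'],s['position'],s['contact_force'])
E
```

```text
the job is handed in; nothing more can be done
None
the job is handed in; nothing more can be done
```

I pressed all three controls in order with the fingers shut, and handed the job in at about 10.4 s with the bar key held down. The hand-in gives no verdict, so this rests on my own checks:

| Step | Tip height at the end | Force | Picture check |
|---|---|---|---|
| Plunger | stopped at 61.1 mm (61 expected) | 11 N | down in the side view afterwards |
| Rocker | stopped at 70.8 mm (69 given; the flat tip meets the tilted plate higher up) | 14 N | visibly switched over afterwards |
| Bar key | held at 50.0 mm (50 expected) | 13.8 N, steady | hidden by the arm |

The key box looked unmoved in the last top view, and the round key was clear of the fingers. I saw no contact with the other things, though I did not re-measure the board or the loose parts.

**Checks that disagreed or failed:**
- **Position readings:** they swung by up to about 6 mm after the abrupt stop over the plunger. I slowed the later stops down.
- **Image heights:** my two-view heights came out up to about 7 mm low for the plunger and bar key. For the rocker's end, my picks from the picture were about 20 mm low. The network's plunger point was also about 14 mm low. I used these points for the x and y positions only, and set the press depth by force and tip height.
- **Late views:** in the last pictures the arm hid the rocker and the square key, so I could not look at them again before handing in.

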